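Run the belt gauge's carriage home to its zero stop

TASK

The belt has been measured: set the belt length gauge on the counter back to zero for the next one. With a fingertip press the broad lock button on the carriage and keep it down while you push the carriage along the rail, gently, until it is fully home against the rubber stop at the fixed pulley's end; then let go of the button so that the carriage locks there. Never drag the carriage against its lock, and leave the parts on the counter where they lie: nothing is to be picked up.

Things in the scene. Friction and masses are not known exactly. Their poses are not given: they have to be found in the camera images.
- belt_gauge: Belt length gauge screwed to the counter: aluminium rail 640 mm long, 60 wide, 30 high, with a scale, a fixed head with a grooved pulley (62 mm across, axis at y = +265 mm, top at 84 mm high) and a sliding grey carriage. Origin on the counter under the rail's middle; y runs along the rail towards the fixed head (roughly to the robot's left, give or take 20 degrees), x across it, z up.
- carriage (a joint): How far the carriage stands from the stop, m: 0 = home; grows along the gauge's -y. Starts at 0.12 to 0.25. The carriage is 80 mm wide and reaches from 41 mm behind to 121 mm ahead (+y) of the button's centre; deck top 49 mm high; a pulley 62 mm across, top at 84 mm, stands 78 mm ahead of the button. Unlocked, it slides with 1.5 N of friction and 8 N per m/s of drag and stays where left.
- lock_button (a joint): How far the lock button is pressed in, m: 0 = up, the carriage locked by a spring brake (holds about 20 N); 0.008 = fully down. Sprung: about 5 N press it 1.5 mm in, where the brake is off, 7 N 5 mm, 8.5 N fully; keep it at least 2 mm in (5 is good) while the carriage moves. Let go, it springs up and locks the carriage.
- button_top (a point): Centre of the upper face of the lock button on the carriage (moves with both): a black ribbed pad, 46 mm across the rail and 40 mm along it, its top 66 mm above the counter when up, 10 mm proud of the fixed guard collar at its two sides and back (80 mm wide overall, gap 4 mm) and still 2 mm proud when fully down. Axes parallel to the gauge's.
- thumb_rest (a point): On the carriage, 24 mm ahead of the button's centre (gauge's +y): exposed face, turned to the button, of an upright fixed grey ridge, 58 mm across the rail, 12 mm thick, top 80 mm above the counter (14 mm over the button). A finger pressing the button can push against it towards the stop.
- stop_face (a point): Centre of the face of the rubber stop on the fixed head, 39 mm above the counter; the carriage's front edge meets it when home. It does not move.
- bearing: Bystander, loose: ball bearing (steel ring) 62 mm across, 17 mm high. Origin under its centre. On the counter on the robot's side of the rail.
- idler_pulley: Bystander, loose: black idler pulley 72 mm across, 30 mm high, lying flat. Origin under its centre. On the robot's side of the rail.
- brake_pad: Bystander, loose: brake pad 46 x 120 x 16 mm lying flat beyond the rail. Origin under its centre, long side along its y.
- plug_box: Bystander, loose: white and blue spark plug carton 26 x 98 x 26 mm, lying, beyond the rail. Origin under its centre, long side along its y.
- oil_filter: Bystander, loose: white and blue spin-on oil filter, 76 mm across, 92 mm high, upright, on the robot's side of the rail near the fixed head. Origin under its centre.
- wrench: Bystander, loose: steel wrench about 170 mm long, lying flat on the robot's side of the rail near its free end. Origin under its middle, length along its x.

How it is judged:
On the way, in this order (a step that is already met when the one before it is completed fails the run):
1. the lock button is pressed in with the carriage still where it stood (value of joint lock_button above 0.002 m and value of joint carriage above 0.1 m), for 0.1 s.
2. the carriage reaches the stop with the button still held in (value of joint carriage below 0.003 m and value of joint lock_button above 0.002 m), for 0.1 s.
At the end, for the whole second after the job is handed in: The carriage is home within 3 mm of the stop and at rest, and the lock button is up again (less than 1 mm in) (value of joint carriage below 0.003 m and value of joint lock_button below 0.001 m and velocity of joint carriage between -0.005 and 0.005 m/s); the robot touches nothing.
It fails at once if the carriage is dragged (faster than 8 mm/s) against its lock, the button less than 1 mm in (value of joint lock_button below 0.001 m and (velocity of joint carriage above 0.008 m/s or velocity of joint carriage below -0.008 m/s)).
It fails at once if the gauge is forced: the fingers bear on it with more than 50 N (contact force between the fingers and belt_gauge above 50 N).
It fails at once if the carriage is slammed home: it reaches the stop faster than 0.25 m/s (value of joint carriage below 0.004 m and velocity of joint carriage below -0.25 m/s).
It fails at once if a loose part on the counter is shifted by more than 15 mm or picked up (distance of any of bearing, idler_pulley, brake_pad, plug_box, oil_filter, wrench from where it was at the start of the episode above 0.015 m).
It also fails if it takes over 38 s, if anything falls off the work surface, if the arm or the gripper's body presses on something with over 40 N, if the wrist force passes 120 N, or if a joint passes its speed limit or range.

ROBOT

A 7-joint arm with a two-finger parallel gripper is mounted at the origin on the work surface. World frame = base frame: x ahead of the robot, y to its left, z up, the work surface at z = 0. Lengths are in m, angles in rad, forces in N, time in s.
With the tool pointing down it reaches from about 0.425 to 0.95 m from the base axis. Payload 4.7 kg.
Tool frame: the origin (TCP) lies midway between the tips of the shut fingers; the grasp point (between the pads) lies 19 mm behind it; z points along the fingers, y is the direction in which the jaws open and shut (so a half turn about z gives the same grasp; the last joint's range is limited). The gripper opens to 87 mm and grips with 3 to 60 N. Pads are 19 mm wide; open, the fingers measure 117 mm over their backs; the gripper's body (75 mm by 190 mm) begins 51 mm behind the grasp point.
Start: joints at [1.179, 0.469, -0.049, 1.532, 0.024, 1.141, -0.082], TCP at [0.24, -0.631, 0.223] pointing down, gripper open.
Joint ranges: [-2.59, 2.59], [-0.33, 1.99], [-1.39, 1.29], [0.1, 2.45], [-1.04, 4.18], [0.21, 1.99], [-2.66, 2.66]. Speed limits (rad/s): [2.57, 2.57, 3.14, 3.14, 3.14, 3.14, 3.14].

INTERFACE

Orientations are given as [roll, pitch, yaw] about the fixed x, y, z axes, in that order (R = Rz(yaw) Ry(pitch) Rx(roll)).
In Python, from bench import bot gives the robot as it stands.
- The arm moves only by the shell command python3 -m inch 'ROWS'. ROWS is JSON, a list of rows, each an object with "xyz": the shift along the tool's x, y, z in m, a list of three; "twist": the turn about the tool's z in degrees; "grip": the opening, from 0 (shut) to 1 (fully open). In form: [{"xyz": [tx, ty, tz], "twist": twist, "grip": grip}, ...]. A call has exactly 10 rows; each row is the pose to reach, as a shift and turn from the pose commanded when the call began, along the tool's axes at that moment; what a row does not reach only later rows make up. A row lasts 1/10 s, in which the tool goes at most 50 mm and 8.59 degrees, less where a joint would pass 70% of its speed; a pose out of reach is approached as far as the arm can. A call with a gripper value outside its range is refused whole. The fingers move at their own pace and stop on an object; the grip force is fixed at half the most. Time passes only in rows, so rows that repeat a pose let the fingers close, or fill a call up. It gives the time, the measured TCP pose, the force and the opening at its end, in the units of the state.
- bot.read_state(): the state, without advancing time (a new reading comes with each control period).
- bot.get_image(name): name is "scene" or "top" or "wrist"; returns a dict with "color" (480x640x3 uint8, red, green, blue), "mtx" (3x3 intrinsics, pixels), "xyz" and "attitude" of the camera in the world. Camera axes: x right, y down, z forward; pixel columns grow to the right and rows downward; lengths in m; the calibration is good to about 2 mm. A picture is of the moment at which its call begins. There is no depth.
- bot.hand_in(): hands the job in, once; it reports no verdict.
Trained networks look in a picture, given as the dict that the camera call returned (one of the last four; its "shot" number tells which), for a name from the list of things; names that differ only in an ending like _2 or _b are one class to them, and where a whole thing is asked for, a point or a joint stands for the part that bears it (a point fixed in the world has none). Each returns a list of dicts, best first, with "confidence" (0 to 1); they miss things now and then, are a little off and sometimes report something else, mostly with a low value. They report only what shows in the picture. A call takes as long as a camera call.
- bot.recognise(thing, picture): "position" ([x, y, z] in m, in world coordinates, good to about 4 mm: the middle of the surface that is visible of it).
The state is a dict: "t": time; "joints": joint angles; "joint_vel": joint speeds; "joint_torque": joint torques, N m; "eef_pos": TCP position; "tcp_rot": TCP orientation; "force": force on the tool from outside, world axes, zero at the start; "moment": the same for the moment, N m; "finger_gap": finger opening in m.
Only numpy, scipy, OpenCV 4.12 (cv2) and the standard library are available. Lean on these libraries where they do the work, as an engineer would, in place of code of your own. Each camera call takes 0.05 s, during which the arm holds its last target.

## Working session

There is one attempt and no reset: what is moved stays moved. The work goes in short steps, Python scripts to look and compute and a shell command to move; the robot and the scene stay as the last step left them, time stands still between calls to the robot, and variables do not carry over. Pictures are saved under pics/ and viewed, and the job is handed in when it is done.

```bash
ls; mkdir -p pics
python3 - <<'E'
from bench import bot
import cv2
s=bot.read_state();print(s)
for n in ["scene","top"]:
    p=bot.get_image(n);cv2.imwrite(f"pics/{n}0.png",p["color"][:,:,::-1]);print(n,p["mtx"],p["xyz"],p["attitude"],p["shot"])
    for th in ["button_top","thumb_rest","stop_face","carriage","lock_button","belt_gauge","oil_filter","bearing","idler_pulley","wrench"]:
        r=bot.recognise(th,p);print(th,[(x["confidence"],x["position"]) for x in r[:2]])
print(bot.read_state()["t"])
E
```

```text
pics
{'t': 0.0, 'joints': array([ 1.17912702,  0.46947172, -0.04858546,  1.53370156,  0.0240938 ,
        1.14096492, -0.08228285]), 'joint_vel': array([-7.32515162e-04, -1.42668825e-04, -4.07697089e-04, -5.85614475e-04,
       -2.31165082e-05, -7.70510101e-04, -1.22052423e-03]), 'joint_torque': array([ 1.03221869e-04, -5.07969546e+01, -8.07039603e-02, -2.36155611e+01,
       -6.12238096e-02,  3.78966692e-02,  1.82646513e-04]), 'eef_pos': array([ 0.23932832, -0.63050985,  0.22147574]), 'tcp_rot': array([-3.13963366e+00,  6.93762164e-05,  3.62807278e-01]), 'force': array([ 0.69657057, -0.29996336,  0.20519757]), 'moment': array([-0.00462489, -0.02446923, -0.01667388]), 'finger_gap': 0.08709755331123427}
scene [[536.6797593    0.         320.49453834]
 [  0.         536.6797593  236.68933474]
 [  0.           0.           1.        ]] [ 1.27990135 -0.51375426  0.65640629] [-2.16567915  0.00658315  0.95832782] 1
button_top [(0.57, [0.542, -0.1013, 0.064])]
thumb_rest [(0.81, [0.5623, -0.0753, 0.0541])]
stop_face [(0.74, [0.5576, -0.088, 0.0325])]
carriage [(0.59, [0.5657, -0.0728, 0.053
[... 388 characters left out ...]
07 239.79234414]
 [  0.           0.           1.        ]] [ 0.38420737 -0.02947828  0.83114692] [-2.95548464  0.02876905 -1.59593009] 2
button_top [(0.97, [0.5369, -0.101, 0.0644])]
thumb_rest [(0.95, [0.532, -0.0613, 0.0577]), (0.21, [0.4203, -0.3023, 0.008])]
stop_face [(0.75, [0.5368, -0.0433, 0.0294])]
carriage [(0.98, [0.5276, -0.0628, 0.0533])]
lock_button [(0.57, [0.5318, -0.0968, 0.0609])]
belt_gauge [(0.75, [0.6252, -0.1517, 0.0186]), (0.69, [0.533, -0.046, 0.0298])]
oil_filter [(0.77, [0.4239, 0.1661, 0.0888]), (0.19, [0.4372, 0.0443, 0.0209])]
bearing [(0.56, [0.4379, 0.0429, 0.0192])]
idler_pulley [(0.8, [0.4204, -0.1183, 0.0251])]
wrench [(0.84, [0.4249, -0.3048, 0.0072])]
1.1
```

View pics/top0.png

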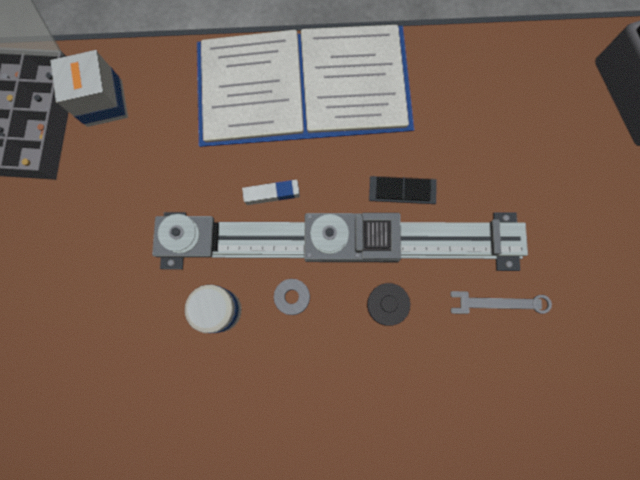

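View pics/scene0.png

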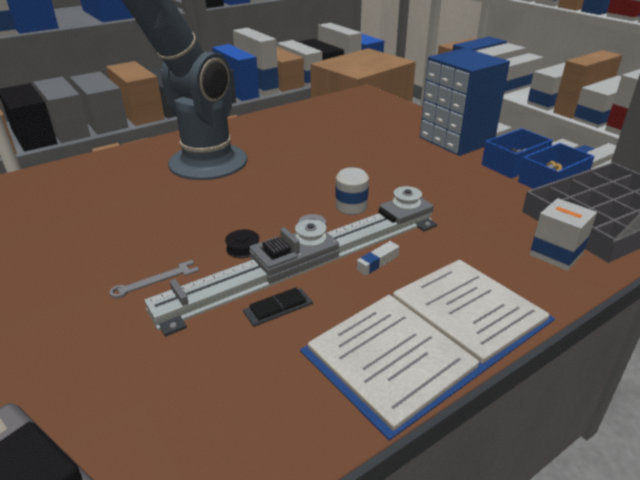

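The top view shows the button pad at about (377,235), the ridge at (359,233), the carriage pulley at (330,233), the fixed pulley at (178,233) and the stop at about (216,237). Next I zoom in to measure these.

```bash
cat > h.py <<'E'
import numpy as np
from scipy.spatial.transform import Rotation as R
def ray(p,u,v,z):
    d=R.from_euler("xyz",p["attitude"]).as_matrix()@np.linalg.inv(p["mtx"])@np.array([u,v,1.])
    c=np.array(p["xyz"]);return c+d*(z-c[2])/d[2]
def proj(p,X):
    q=np.array(p["mtx"])@(R.from_euler("xyz",p["attitude"]).as_matrix().T@(np.array(X)-p["xyz"]));return q[:2]/q[2]
E
python3 - <<'E'
from bench import bot
import cv2,pickle
p=bot.get_image("top");pickle.dump(p,open("top.pkl","wb"))
i=p["color"][205:275,150:430,::-1];cv2.imwrite("pics/z1.png",cv2.resize(i[:,130:280],None,fx=5,fy=5,interpolation=cv2.INTER_CUBIC))
cv2.imwrite("pics/z2.png",cv2.resize(i[:,:150],None,fx=5,fy=5,interpolation=cv2.INTER_CUBIC))
E
```

```text
(no output)
```

View pics/z1.png

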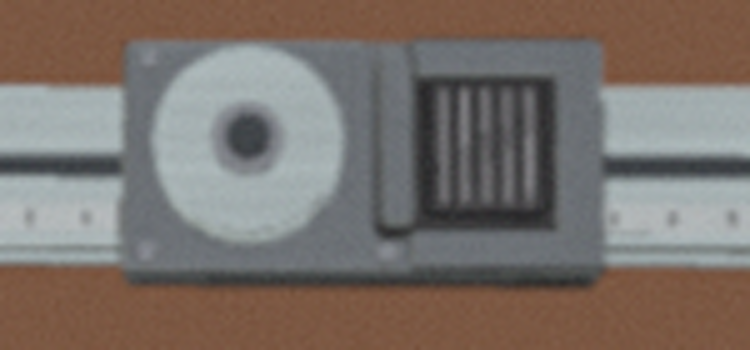

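View pics/z2.png

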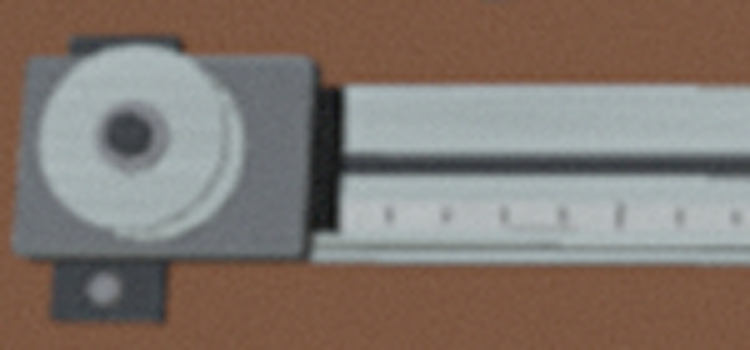

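Run:
```python
import pickle,numpy as np
from h import *
p=pickle.load(open("top.pkl","rb"))
f=lambda x,y,o,z:ray(p,o+x/5-.4,205+y/5-.4,z)
B=f(488,148,280,.066);P=f(248.5,144,280,.084);F=f(133,139,150,.084)
d=F-P;print("B",B,"P",P,"F",F,"dist BP",np.linalg.norm((P-B)[:2]),"yaw(y axis)",np.degrees(np.arctan2(d[1],d[0])))
e=P-B;print(np.degrees(np.arctan2(e[1],e[0])))
# rail: slot line points, z .03
for x,o in ((20,280),(730,280),(350,150),(740,150)): print(f(x,{20:163,730:166,350:163,740:166}[x],o,.03))
u=d[:2]/np.linalg.norm(d[:2]); n=np.array([u[1],-u[0]])
print("u",u,"n",n,"FP",np.linalg.norm(d[:2]),"B from P: along",(B-P)[:2]@u,"across",(B-P)[:2]@n)
# stop face left/right in zoom2: x~343, z .039
S=f(343,155,150,.039);print("S",S,"front edge",f(123,160,280,.049),"travel(stop-edge)",(S-f(123,160,280,.049))[:2]@u)
Bp=P[:2]-.078*u;print("B pred",Bp)
for X in ((*Bp,.066),): print(proj(p,X))
```

```text
B [ 0.53540278 -0.10197289  0.066     ] P [ 0.53552673 -0.02362379  0.084     ] F [0.54487095 0.22467385 0.084     ] dist BP 0.07834919080456149 yaw(y axis) 87.84479630046893
89.90935855801918
[0.5422177  0.05579369 0.03      ]
[ 0.53369571 -0.18756257  0.03      ]
[0.54563152 0.16691178 0.03      ]
[0.54042126 0.03162042 0.03      ]
u [0.03760653 0.99929262] n [ 0.99929262 -0.03760653] FP 0.2484734089663723 B from P: along -0.07829833175605815 across 0.0028225775361960404
S [0.54668826 0.16716229 0.039     ] front edge [0.53843146 0.01901752 0.049     ] travel(stop-edge) 0.14835049078860588
B pred [ 0.53259342 -0.10156862]
[377.03300753 235.88727122]
```

```bash
python3 -m inch '[{"xyz":[0.033,-0.028,0],"twist":4,"grip":0},{"xyz":[0.066,-0.056,0],"twist":9,"grip":0},{"xyz":[0.099,-0.084,0],"twist":14,"grip":0},{"xyz":[0.132,-0.112,0],"twist":19,"grip":0},{"xyz":[0.165,-0.140,0],"twist":22.7,"grip":0},{"xyz":[0.198,-0.168,0],"twist":22.7,"grip":0},{"xyz":[0.231,-0.196,0],"twist":22.7,"grip":0},{"xyz":[0.264,-0.224,0],"twist":22.7,"grip":0},{"xyz":[0.297,-0.252,0],"twist":22.7,"grip":0},{"xyz":[0.33,-0.28,0],"twist":22.7,"grip":0}]'
python3 - <<'E'
from bench import bot
s=bot.read_state()
print(s["t"],s["eef_pos"],s["tcp_rot"],s["joints"],s["finger_gap"],s["force"])
E
```

```text
t: 2.15
eef_pos: [0.4494, -0.2506, 0.2229]
tcp_rot: [3.141, -0.001, -0.034]
force: [0.4, -1.3, 0.3]
finger_gap: 0.0146
2.15 [ 0.44942143 -0.2506071   0.222934  ] [ 3.14106001e+00 -7.82376544e-04 -3.35074437e-02] [ 0.57502776  0.21452119 -0.17315157  1.90210932  0.04310467  1.02756268
 -1.22079237] 0.01461793342818396 [ 0.38038627 -1.31753582  0.33665681]
```

```bash
python3 -m inch '[{"xyz":[0.02,-0.038,0.01],"twist":0,"grip":0},{"xyz":[0.04,-0.076,0.03],"twist":0,"grip":0},{"xyz":[0.06,-0.114,0.06],"twist":0,"grip":0},{"xyz":[0.08,-0.150,0.09],"twist":0,"grip":0},{"xyz":[0.08,-0.154,0.113],"twist":0,"grip":0},{"xyz":[0.08,-0.154,0.118],"twist":0,"grip":0},{"xyz":[0.08,-0.154,0.118],"twist":0,"grip":0},{"xyz":[0.08,-0.154,0.118],"twist":0,"grip":0},{"xyz":[0.08,-0.154,0.118],"twist":0,"grip":0},{"xyz":[0.08,-0.154,0.118],"twist":0,"grip":0}]'
python3 - <<'E'
from bench import bot
import cv2,pickle
from h import *
s=bot.read_state()
print(s["t"],s["eef_pos"],s["tcp_rot"],s["joints"],s["finger_gap"],s["force"])
for n in ["wrist","top","scene"]:
    p=bot.get_image(n);pickle.dump(p,open(n+"1.pkl","wb"));i=p["color"][:,:,::-1]
    if n!="wrist":
        u,v=proj(p,[.534,-.1,.08]).astype(int);print(n,u,v);i=cv2.resize(i[v-60:v+60,u-80:u+80],None,fx=5,fy=5,interpolation=cv2.INTER_CUBIC);print(u-80,v-60)
    cv2.imwrite(f"pics/{n}1.png",i)
    print(proj(p,[.534,-.1017,.066]),proj(p,s["eef_pos"]))
E
```

```text
t: 3.15
eef_pos: [0.5344, -0.102, 0.1058]
tcp_rot: [3.141, -0.002, -0.035]
force: [-0.2, -0.7, 0.2]
finger_gap: 0.0006
3.15 [ 0.53436028 -0.10204906  0.10583287] [ 3.14084445e+00 -2.35930960e-03 -3.51147248e-02] [ 0.30271942  0.40394695 -0.24152708  1.95258902  0.13264053  0.79760326
 -1.61863529] 0.0006393367403185019 [-0.19060188 -0.66334251  0.17257085]
[316.49486763 265.21108074] [317.51883541 293.70586081]
top 376 233
296 173
[377.07324049 235.04352668] [379.47227533 229.82754309]
scene 275 238
195 178
[274.89120128 244.32132346] [273.68391186 227.11373007]
```

View pics/wrist1.png

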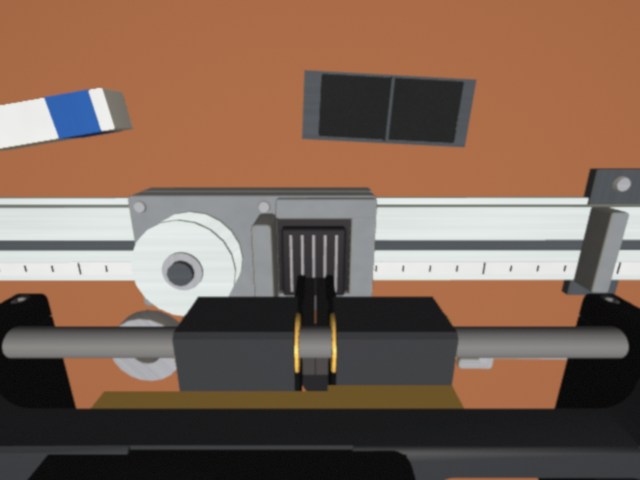

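View pics/scene1.png

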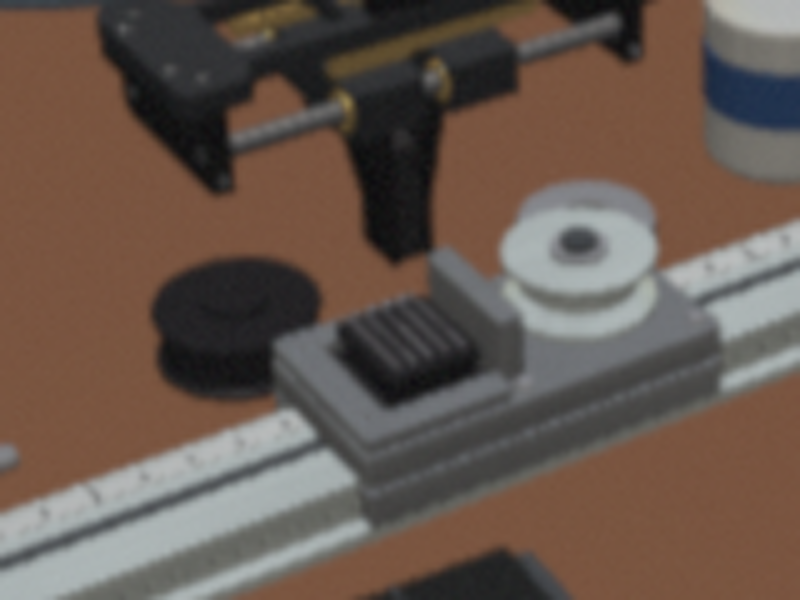

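The fingertip projects to (393,246) in the scene zoom, directly above the pad. The pad shows at about (405,335) and was predicted at (399,331), and the wrist view agrees, with the pad centred at x=316. I press down now.

```bash
python3 -m inch '[{"xyz":[0,-0.003,0.012],"twist":0,"grip":0},{"xyz":[0,-0.003,0.024],"twist":0,"grip":0},{"xyz":[0,-0.003,0.032],"twist":0,"grip":0},{"xyz":[0,-0.003,0.036],"twist":0,"grip":0},{"xyz":[0,-0.003,0.038],"twist":0,"grip":0},{"xyz":[0,-0.003,0.040],"twist":0,"grip":0},{"xyz":[0,-0.003,0.042],"twist":0,"grip":0},{"xyz":[0,-0.003,0.043],"twist":0,"grip":0},{"xyz":[0,-0.003,0.044],"twist":0,"grip":0},{"xyz":[0,-0.003,0.044],"twist":0,"grip":0}]'
python3 - <<'E'
from bench import bot
import cv2,pickle
from h import *
s=bot.read_state()
print(s["t"],s["eef_pos"],s["tcp_rot"],s["force"])
p=bot.get_image("scene");cv2.imwrite("pics/s2.png",cv2.resize(p["color"][178:298,195:355,::-1],None,fx=5,fy=5,interpolation=cv2.INTER_CUBIC))
print(bot.read_state()["force"])
E
```

```text
t: 4.3
eef_pos: [0.5332, -0.0978, 0.061]
tcp_rot: [3.141, 0.001, -0.033]
force: [-4.0, 1.4, 6.0]
finger_gap: 0.0005
4.3 [ 0.53320791 -0.09777338  0.06100288] [ 3.14146143e+00  1.41046657e-03 -3.34035165e-02] [-3.97074936  1.37218731  5.96076086]
[-4.30066205  1.80627286  6.60172701]
```

View pics/s2.png

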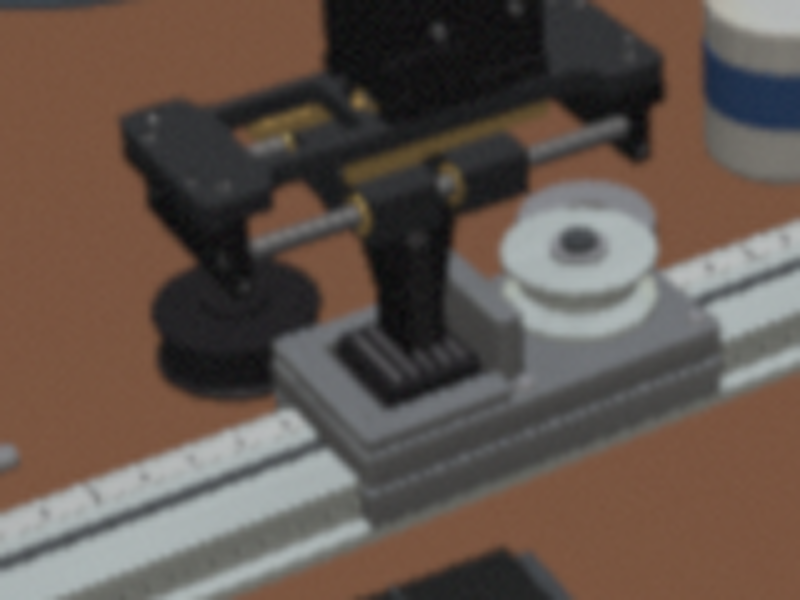

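The button shows visibly pressed, with tip z at 61 mm, 6–6.6 N, and the carriage unmoved. Now I push along the rail at a moderate speed.

```bash
python3 -m inch '[{"xyz":[0,-0.004,0.0005],"twist":0,"grip":0},{"xyz":[0,-0.012,0.001],"twist":0,"grip":0},{"xyz":[0,-0.020,0.001],"twist":0,"grip":0},{"xyz":[0,-0.030,0.001],"twist":0,"grip":0},{"xyz":[0,-0.040,0.001],"twist":0,"grip":0},{"xyz":[0,-0.050,0.001],"twist":0,"grip":0},{"xyz":[0,-0.060,0.001],"twist":0,"grip":0},{"xyz":[0,-0.068,0.001],"twist":0,"grip":0},{"xyz":[0,-0.074,0.001],"twist":0,"grip":0},{"xyz":[0,-0.076,0.001],"twist":0,"grip":0}]'
python3 - <<'E'
from bench import bot
import cv2,pickle
from h import *
s=bot.read_state()
print(s["t"],s["eef_pos"],s["tcp_rot"],s["force"])
p=bot.get_image("scene");cv2.imwrite("pics/s3.png",cv2.resize(p["color"][158:278,240:400,::-1],None,fx=5,fy=5,interpolation=cv2.INTER_CUBIC))
E
```

```text
t: 5.35
eef_pos: [0.536, -0.0219, 0.0603]
tcp_rot: [3.141, 0.001, -0.033]
force: [-3.7, -1.2, 6.7]
finger_gap: 0.0004
5.35 [ 0.5360091  -0.02185304  0.06027273] [ 3.14070200e+00  7.41664719e-04 -3.27966363e-02] [-3.71941013 -1.21368109  6.70957745]
```

View pics/s3.png

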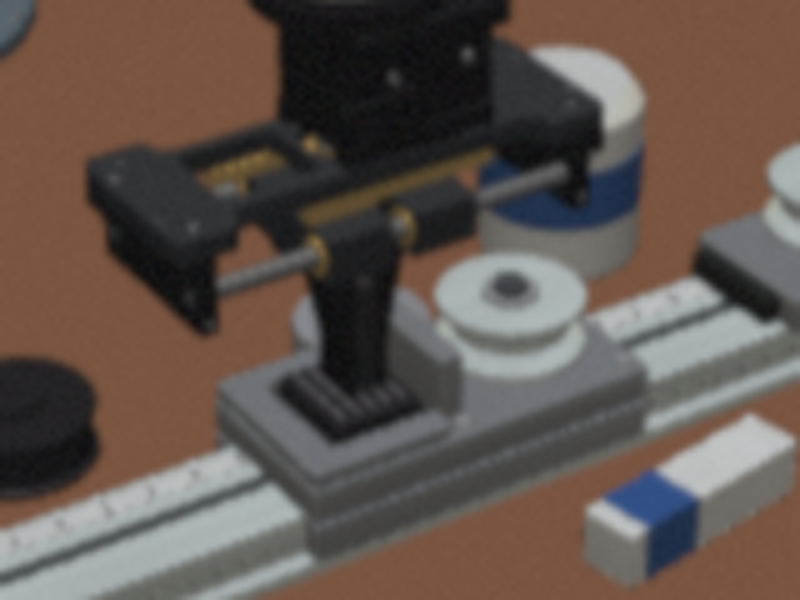

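```bash
python3 -m inch '[{"xyz":[0,-0.004,0],"twist":0,"grip":0},{"xyz":[0,-0.010,0],"twist":0,"grip":0},{"xyz":[0,-0.018,0],"twist":0,"grip":0},{"xyz":[0,-0.026,0],"twist":0,"grip":0},{"xyz":[0,-0.034,0],"twist":0,"grip":0},{"xyz":[0,-0.042,0],"twist":0,"grip":0},{"xyz":[0,-0.048,0],"twist":0,"grip":0},{"xyz":[0,-0.054,0],"twist":0,"grip":0},{"xyz":[0,-0.058,0],"twist":0,"grip":0},{"xyz":[0,-0.061,0],"twist":0,"grip":0}]'
python3 - <<'E'
from bench import bot
import cv2,pickle
from h import *
s=bot.read_state()
print(s["t"],s["eef_pos"],s["tcp_rot"],s["force"])
p=bot.get_image("scene");cv2.imwrite("pics/s4.png",cv2.resize(p["color"][148:268,290:450,::-1],None,fx=5,fy=5,interpolation=cv2.INTER_CUBIC))
E
```

```text
t: 6.4
eef_pos: [0.5381, 0.0386, 0.0603]
tcp_rot: [3.14, 0.001, -0.033]
force: [-4.5, -2.9, 6.0]
finger_gap: 0.0005
6.4 [0.53811856 0.03862357 0.0602524 ] [ 3.14043564e+00  5.97842021e-04 -3.34490837e-02] [-4.51731759 -2.94224698  5.99584856]
```

View pics/s4.png

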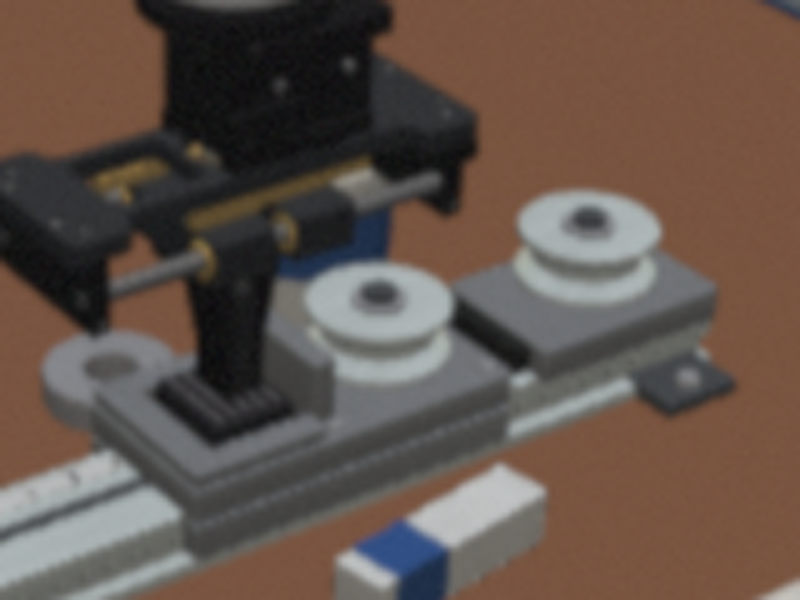

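A gap of about 10 mm is left. I go on slowly, watching the force.

```bash
python3 -m inch '[{"xyz":[0,-0.002,0],"twist":0,"grip":0},{"xyz":[0,-0.004,0],"twist":0,"grip":0},{"xyz":[0,-0.006,0],"twist":0,"grip":0},{"xyz":[0,-0.008,0],"twist":0,"grip":0},{"xyz":[0,-0.010,0],"twist":0,"grip":0},{"xyz":[0,-0.012,0],"twist":0,"grip":0},{"xyz":[0,-0.0135,0],"twist":0,"grip":0},{"xyz":[0,-0.015,0],"twist":0,"grip":0},{"xyz":[0,-0.0165,0],"twist":0,"grip":0},{"xyz":[0,-0.018,0],"twist":0,"grip":0}]'
python3 - <<'E'
from bench import bot
import cv2,pickle
from h import *
s=bot.read_state()
print(s["t"],s["eef_pos"],s["tcp_rot"],s["force"])
p=bot.get_image("scene");cv2.imwrite("pics/s5.png",cv2.resize(p["color"][148:268,290:450,::-1],None,fx=5,fy=5,interpolation=cv2.INTER_CUBIC))
E
```

```text
t: 7.45
eef_pos: [0.5401, 0.0549, 0.0606]
tcp_rot: [3.139, -0.002, -0.035]
force: [-0.7, -3.8, 7.0]
finger_gap: 0.0009
7.45 [0.54007967 0.05485902 0.06056268] [ 3.13911612e+00 -2.03009104e-03 -3.47917309e-02] [-0.67958095 -3.8137563   7.02900948]
```

View pics/s5.png

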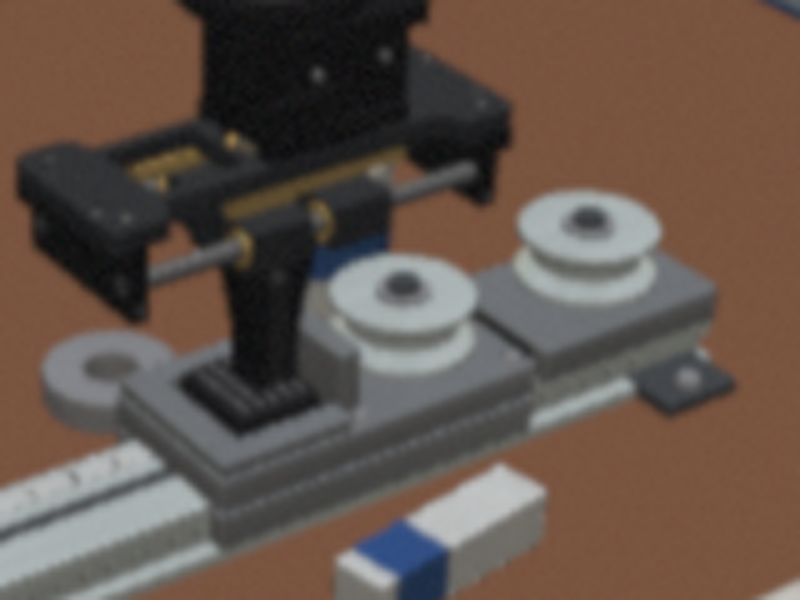

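The carriage is at or very near the stop, and the tip is sliding forward on the pad towards the ridge. I push on until it bears on the ridge.

```bash
python3 -m inch '[{"xyz":[0,-0.001,0],"twist":0,"grip":0},{"xyz":[0,-0.002,0],"twist":0,"grip":0},{"xyz":[0,-0.003,0],"twist":0,"grip":0},{"xyz":[0,-0.004,0],"twist":0,"grip":0},{"xyz":[0,-0.005,0],"twist":0,"grip":0},{"xyz":[0,-0.006,0],"twist":0,"grip":0},{"xyz":[0,-0.006,0],"twist":0,"grip":0},{"xyz":[0,-0.006,0],"twist":0,"grip":0},{"xyz":[0,-0.006,0],"twist":0,"grip":0},{"xyz":[0,-0.006,0],"twist":0,"grip":0}]'
python3 - <<'E'
from bench import bot
import cv2,pickle
from h import *
s=bot.read_state()
print(s["t"],s["eef_pos"],s["tcp_rot"],s["force"])
p=bot.get_image("scene");cv2.imwrite("pics/s6.png",cv2.resize(p["color"][148:268,290:450,::-1],None,fx=5,fy=5,interpolation=cv2.INTER_CUBIC))
E
```

```text
t: 8.5
eef_pos: [0.5411, 0.0614, 0.0609]
tcp_rot: [3.14, -0.004, -0.035]
force: [-1.2, -3.0, 7.8]
finger_gap: 0.0004
8.5 [0.54111609 0.06143633 0.06088962] [ 3.14015209 -0.00381205 -0.03459794] [-1.19210503 -3.01655681  7.77135254]
```

View pics/s6.png

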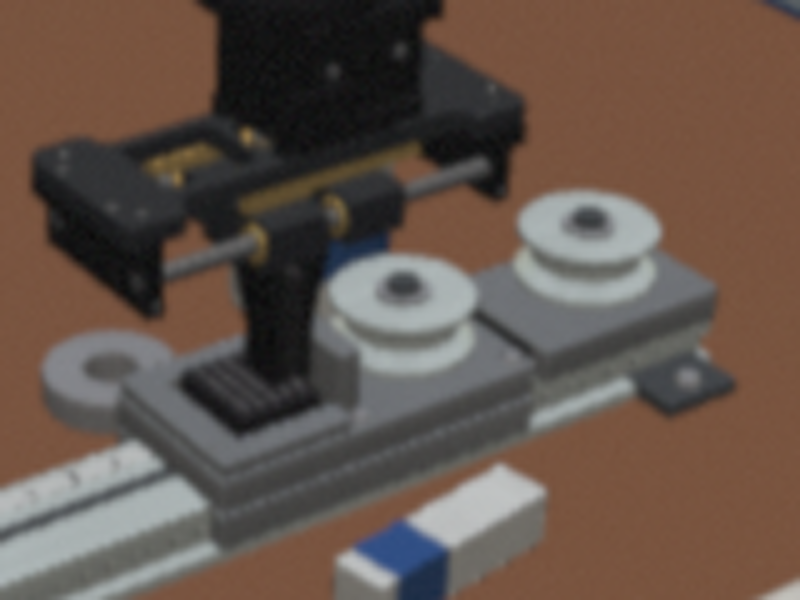

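```bash
python3 -m inch '[{"xyz":[0,-0.001,0],"twist":0,"grip":0},{"xyz":[0,-0.002,0],"twist":0,"grip":0},{"xyz":[0,-0.003,0],"twist":0,"grip":0},{"xyz":[0,-0.004,0],"twist":0,"grip":0},{"xyz":[0,-0.004,0],"twist":0,"grip":0},{"xyz":[0,-0.004,0],"twist":0,"grip":0},{"xyz":[0,-0.004,0],"twist":0,"grip":0},{"xyz":[0,-0.004,0],"twist":0,"grip":0},{"xyz":[0,-0.004,0],"twist":0,"grip":0},{"xyz":[0,-0.004,0],"twist":0,"grip":0}]'
python3 - <<'E'
from bench import bot
import cv2,pickle
from h import *
s=bot.read_state()
print(s["t"],s["eef_pos"],s["tcp_rot"],s["force"])
p=bot.get_image("scene");cv2.imwrite("pics/s7.png",cv2.resize(p["color"][148:268,290:450,::-1],None,fx=5,fy=5,interpolation=cv2.INTER_CUBIC))
E
```

```text
t: 9.55
eef_pos: [0.5412, 0.0626, 0.0609]
tcp_rot: [3.137, -0.003, -0.036]
force: [-0.7, -8.4, 8.5]
finger_gap: 0.0001
9.55 [0.54120543 0.06257132 0.0608956 ] [ 3.1367536  -0.00320847 -0.03621917] [-0.74720172 -8.42178587  8.51681177]
```

View pics/s7.png

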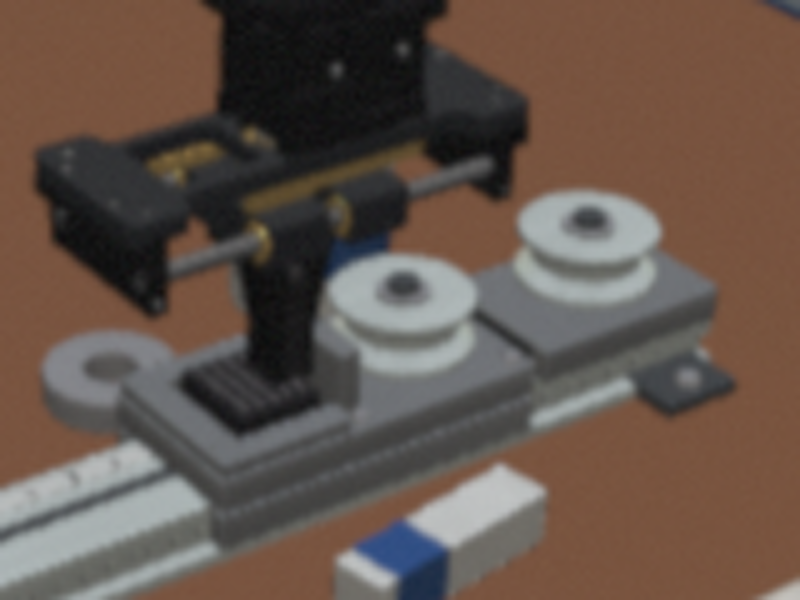

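The tip bears on the ridge with 8 N and the carriage does not move, so it is home. I lift straight up with the forward bias kept until the lock grips, then back off from the ridge and rise.

```bash
python3 -m inch '[{"xyz":[0,0,-0.002],"twist":0,"grip":0},{"xyz":[0,0,-0.004],"twist":0,"grip":0},{"xyz":[0,0,-0.006],"twist":0,"grip":0},{"xyz":[0,0,-0.009],"twist":0,"grip":0},{"xyz":[0,0,-0.010],"twist":0,"grip":0},{"xyz":[0,0.002,-0.011],"twist":0,"grip":0},{"xyz":[0,0.006,-0.014],"twist":0,"grip":0},{"xyz":[0,0.008,-0.03],"twist":0,"grip":0},{"xyz":[0,0.008,-0.06],"twist":0,"grip":0},{"xyz":[0,0.008,-0.09],"twist":0,"grip":0}]'
python3 -m inch '[{"xyz":[0,0.03,-0.03],"twist":0,"grip":0},{"xyz":[0,0.07,-0.05],"twist":0,"grip":0},{"xyz":[0,0.11,-0.06],"twist":0,"grip":0},{"xyz":[0,0.15,-0.06],"twist":0,"grip":0},{"xyz":[0,0.19,-0.06],"twist":0,"grip":0},{"xyz":[0,0.22,-0.06],"twist":0,"grip":0},{"xyz":[0,0.24,-0.06],"twist":0,"grip":0},{"xyz":[0,0.24,-0.06],"twist":0,"grip":0},{"xyz":[0,0.24,-0.06],"twist":0,"grip":0},{"xyz":[0,0.24,-0.06],"twist":0,"grip":0}]'
python3 - <<'E'
from bench import bot
import cv2,pickle
from h import *
s=bot.read_state()
print(s["t"],s["eef_pos"],s["force"])
p=bot.get_image("scene");cv2.imwrite("pics/s8.png",cv2.resize(p["color"][148:268,290:450,::-1],None,fx=5,fy=5,interpolation=cv2.INTER_CUBIC))
p=bot.get_image("top");cv2.imwrite("pics/t8.png",p["color"][:,:,::-1])
cv2.imwrite("pics/t8z.png",cv2.resize(p["color"][205:275,150:310,::-1],None,fx=5,fy=5,interpolation=cv2.INTER_CUBIC))
E
```

```text
t: 10.6
eef_pos: [0.5393, 0.0598, 0.1507]
tcp_rot: [-3.14, -0.0, -0.033]
force: [-0.7, 0.5, 0.7]
finger_gap: 0.0007
t: 11.6
eef_pos: [0.5317, -0.1788, 0.2098]
tcp_rot: [-3.141, -0.001, -0.031]
force: [0.4, 0.4, 0.7]
finger_gap: 0.0004
11.6 [ 0.53171708 -0.17882035  0.20980184] [0.42976019 0.35342217 0.70508834]
```

View pics/s8.png

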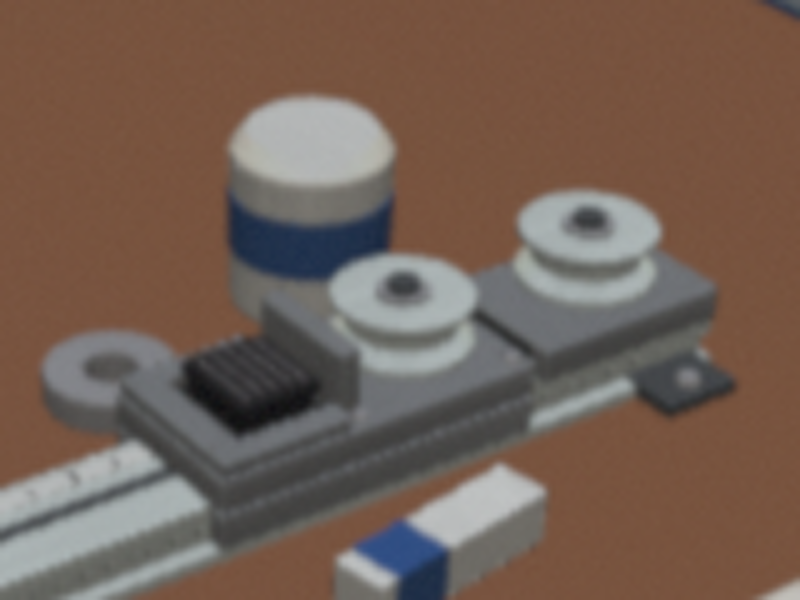

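View pics/t8z.png

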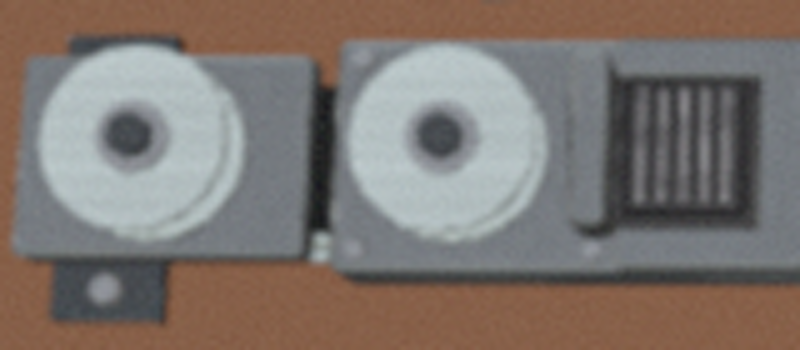

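View pics/t8.png

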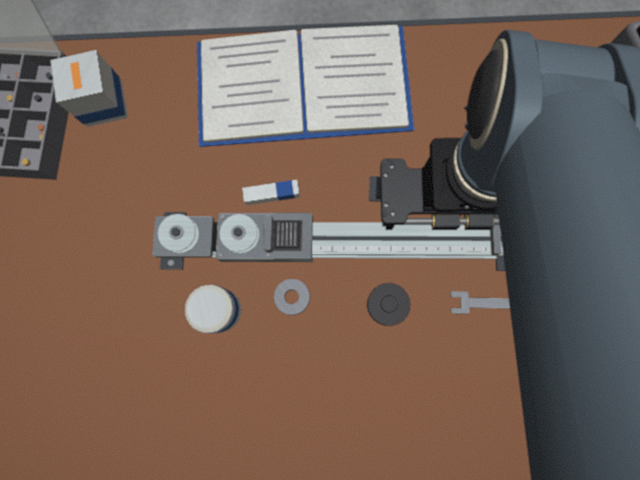

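The scene zoom shows the button standing proud of its collar again, and the carriage edge against the black stop at about (510,345). In the top view the loose parts are at the same pixels as before: filter (210,308), bearing (291,296), idler (389,304), carton (270,191). The wrench and brake pad are partly behind the arm. The gripper is clear.

```bash
python3 -c "
from bench import bot
print(bot.hand_in())"
```

```text
the job is handed in; nothing more can be done
None
```

The carriage is home against the rubber stop and locked, and I have handed the job in. I used about 12 s of the 38 s allowed; hand-in gives no verdict.

- **Pressing and pushing:** I pressed the lock button about 5 mm in with the shut fingertips (6–7 N). I slid the carriage about 0.148 m along the rail at 0.1 m/s or less, slowing to about 0.02 m/s near the stop. I then bore on the ridge with about 8 N, and the carriage did not move any further.
- **Releasing:** I lifted straight up so the lock took hold, and backed the arm clear.
- **Last checks:** The pictures show the front edge on the stop with no change after release, and the button up again. The wrist force is near zero.
- **Loose parts:** The filter, bearing, idler and carton are where they lay at the start. The wrench and brake pad were partly hidden behind the arm in the last top view, so I did not re-measure them. The fingers never came near them.

I have no direct reading of the carriage joint. "Home within 3 mm" rests on the pictures and the push against the stop.

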